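# Slide the book trolley's battery pack home in its charging dock

### The arm

A 7-joint arm with a two-finger parallel gripper is mounted at the origin on the work surface. World frame = base frame: x ahead of the robot, y to its left, z up, the work surface at z = 0. Lengths are in m, angles in rad, forces in N, time in s.
With the tool pointing down it reaches from about 0.35 to 0.775 m from the base axis. Payload 3.1 kg.
Tool frame: the origin (TCP) lies at the very end of the fingers, on their centre line; the grasp point (between the pads) lies 19 mm behind it; x points along the fingers, z is the direction in which the jaws open and shut, and the axes are right-handed (so a half turn about x gives the same grasp; the last joint's range is limited). The gripper opens to 85 mm and grips with 20 to 120 N. Pads are 22 mm wide; open, the fingers measure 114 mm over their backs; the gripper's body (76 mm by 85 mm) begins 54 mm behind the grasp point. The pads swing forward as they close: fully open they stand 13 mm farther back than shut.
Start: joints at [1.104, 0.311, 0.014, 1.512, -0.004, 1.319, -0.027], TCP at [0.227, -0.501, 0.231] pointing down, gripper open.
Joint ranges: [-2.7, 2.7], [-0.3, 1.91], [-1.27, 1.3], [0.12, 2.57], [-1.44, 4.58], [0.2, 2.03], [-3.05, 3.05]. Speed limits (rad/s): [2.79, 2.79, 3.14, 3.14, 3.14, 3.14, 3.14].

### API

Orientations are given as [roll, pitch, yaw] about the fixed x, y, z axes, in that order (R = Rz(yaw) Ry(pitch) Rx(roll)).
In Python, from bench import state, read_camera, job_done gives the robot as it stands.
- The arm moves only by the tool jog_arm, never from a script. Its arguments are lists of equal length, an entry for each row: "translation": the shift along the world's x, y, z in mm, a list of three; "dr": the turn, a rotation vector about the world's x, y, z in degrees, a list of three; "jaw": the finger opening in mm, from 0 to 85.4. In form: {"translation": [[tx, ty, tz], ...], "dr": [[rx, ry, rz], ...], "jaw": [jaw, ...]}. A call has exactly 5 rows; each row is the pose to reach, as a shift and turn from the pose measured when the call began; what a row does not reach only later rows make up. A row lasts 1/12 s, in which the tool goes at most 41.7 mm and 7.16 degrees, less where a joint would pass 70% of its speed; a pose out of reach is approached as far as the arm can. A call with a gripper value outside its range is refused whole. The fingers move at their own pace and stop on an object; "grip_force" is the grip in N (left out, the last holds). Time passes only in rows, so rows that repeat a pose let the fingers close, or fill a call up. It gives the time, the measured TCP pose, the force and the opening at its end, in the units of the state.
- state(): the state, without advancing time (a new reading comes with each control period).
- read_camera(name): name is "side" or "top"; returns a dict with "pixels" (480x640x3 uint8, blue, green, red), "intrinsics" (3x3 intrinsics, pixels), "cam_to_world" (4x4, takes a point from camera to world coordinates). Camera axes: x right, y down, z forward; pixel columns grow to the right and rows downward; lengths in m; the calibration is good to about 2 mm. A picture is of the moment at which its call begins. There is no depth.
- job_done(): hands the job in, once; it reports no verdict.
The state is a dict: "time_s": time; "q": joint angles; "joint_vel": joint speeds; "effort": joint torques, N m; "eef_pos": TCP position; "tool_rot": TCP orientation; "ft_force": force on the tool from outside, world axes, zero at the start; "wrist_torque": the same for the moment, N m; "opening": finger opening in m.
Only numpy, scipy, OpenCV 4.12 (cv2) and the standard library are available. Lean on these libraries where they do the work, as an engineer would, in place of code of your own. Each camera call takes 0.05 s, during which the arm holds its last target.

### The job

The book trolley's battery pack must go on charge: slide it across the desk, never lifting it, and push its plug block straight into the socket of the charging dock until the pack sits fully home against the socket, with the sprung charge plunger inside pressed in. The socket floats sideways in its dock, so look or feel for where it stands today. Leave the pack there, and leave the books and desk things around it where they are.

Things in the scene. Friction and masses are not known exactly. Their poses are not given: they have to be found in the camera images.
- pack: loose battery pack lying flat on the desk, 0.5 to 0.9 kg, sliding friction 2 to 7 N: grey case 90 long (x) x 95 wide (y) x 45 high with a black plug block out of its front (+x) face. Origin on the underside, under the case's centre: case x -45 to 45, plug x 45 to 110. z up. Too wide for most grippers: push it
- plug_tip (a point): centre of the flat front end of the pack's plug block, 110 ahead of the pack's origin and 18 above the underside. The plug is 65 long x 66 wide x 36 high, at desk level, centred on the case's width; its front upright edges are rounded (radius 2.5). Axes as the pack's
- dock: charging dock fixed to the desk. x = insertion direction (mouth faces -x), z up. Origin on the desk at the mouth plane, in the middle of the dock's width. Black hood x 45 to 140, y -92 to 92, 69 high, roofing the rear of the socket (underside z 46). Pack is home when its case front meets the cheeks' front ends: pack origin at x = -45, its x along dock x
- socket_nominal (a point): point on the desk 22 behind the mouth plane, on the dock's middle line, axes as the dock's. Around it two grey cheeks, 16 thick, 44 high, run from x 0 of the dock into the hood; gap between them 70, open in front, above (to x 45) and down to the desk. Their centre line is anywhere up to 18 either side of this point and is not reported; they hold still against 50 N: look, or touch their inner faces
- charge_plunger (a joint): sprung plunger deep in the socket on the cheeks' centre line, pushed along dock x by the plug's front: 0 = out (22 wide round head, 51 behind the mouth, 20 above the desk), 0.014 m = in, with the pack home. Spring 0.8 to 1.3 N, weaker than the pack's friction, so the pack stays put. Its steel tail comes out of the dock's back as it is pressed
- paperback: closed green paperback lying flat beside the dock, 178 x 110 x 26; origin: centre of its underside
- hardback: closed dark blue hardback lying flat behind the pack, 190 x 130 x 32; origin: centre of its underside
- tape_dispenser: small desk tape dispenser, 100 x 34 x 62 high, beside the dock; origin: centre of its underside
- date_stamp: wooden hand stamp standing upright behind the dock, 38 across, 72 high; origin: centre of its underside
- label_roll: roll of paper labels lying flat, 72 across, 30 high; origin: centre of its underside
- pencil_cup: white mug-sized cup, 72 across, 95 high; origin: centre of its underside

How it is judged:
At the end, for the whole second after the job is handed in: Pack flat on the desk, plug in the socket, at rest: origin 40 to 49 mm before the mouth plane (home is 45), within 24 mm of the dock's middle, axes aligned within 0.08 rad, tilt under 0.05 rad, underside under 6 mm high, charge plunger pressed over 10 mm of its 14 (x of pack in the frame of dock between -0.049 and -0.04 m and y of pack in the frame of dock between -0.024 and 0.024 m and z of pack in the frame of dock below 0.006 m and angle between the x axis of pack and the x axis of dock, either way round below 0.08 rad and angle between pack's own z axis and vertical below 0.05 rad and value of joint charge_plunger above 0.01 m and linear speed of pack below 0.01 m/s); the robot touches nothing.
It fails at once if the pack is lifted or tipped off the desk (height (world z) of pack above 0.02 m or angle between pack's own z axis and vertical above 0.3 rad).
It fails at once if a book or desk thing is disturbed (moved over 30 mm) (distance of any of paperback, hardback, tape_dispenser, date_stamp, label_roll, pencil_cup from where it was at the start of the episode above 0.03 m).
It also fails if it takes over 72 s, if anything falls off the work surface, if the arm or the gripper's body presses on something with over 40 N, if the wrist force passes 120 N, or if a joint passes its speed limit or range.

## Working session

There is one attempt and no reset: what is moved stays moved. The work goes in short steps, Python scripts to look and compute and a tool call to move; the robot and the scene stay as the last step left them, time stands still between calls to the robot, and variables do not carry over. Pictures are saved under pics/ and viewed, and the job is handed in when it is done.

Besides the shell and the picture viewer there is one more tool, called after "Request:" as a command line: name --argument value ..., lists and objects as JSON in quotes. jog_arm: Moves the arm, as the interface text tells. Its arguments: {"type":"object","properties":{"translation":{"type":"array","items":{"type":"array","items":{"type":"number"}}},"dr":{"type":"array","items":{"type":"array","items":{"type":"number"}}},"jaw":{"type":"array","items":{"type":"number"}},"grip_force":{"type":"number"}},"required":["translation","dr","jaw"]}

```bash
mkdir -p pics; ls; cat > h.py <<'E'
import numpy as np,cv2
from bench import state,read_camera,job_done
def ray(c,u,v,z):
    K=np.array(c["intrinsics"]);T=np.array(c["cam_to_world"])
    d=T[:3,:3]@np.linalg.inv(K)@np.array([u,v,1.]);o=T[:3,3]
    return o+d*(z-o[2])/d[2]
def proj(c,p):
    K=np.array(c["intrinsics"]);T=np.array(c["cam_to_world"])
    q=T[:3,:3].T@(np.array(p)-T[:3,3]);q=K@q;return q[:2]/q[2]
E
python3 - <<'E'
from h import *
import pickle
for n in("top","side"):
    c=read_camera(n);cv2.imwrite(f"pics/{n}0.png",np.array(c["pixels"]));pickle.dump(c,open(n+"0.pkl","wb"))
    print(n,np.round(c["intrinsics"],1).tolist(),np.round(c["cam_to_world"],3).tolist())
print(state())
E
```

```text
pics
top [[548.0, 0.0, 327.6], [0.0, 548.0, 239.1], [0.0, 0.0, 1.0]] [[0.028, -0.984, 0.175, 0.266], [-1.0, -0.027, 0.006, -0.006], [-0.001, -0.176, -0.984, 1.485], [0.0, 0.0, 0.0, 1.0]]
side [[611.4, 0.0, 321.0], [0.0, 611.4, 239.5], [0.0, 0.0, 1.0]] [[0.82, -0.277, 0.501, -0.298], [-0.572, -0.396, 0.718, -1.187], [-0.001, -0.876, -0.483, 0.853], [0.0, 0.0, 0.0, 1.0]]
{'time_s': 0.1, 'q': array([ 1.10432762,  0.31166067,  0.01398208,  1.51290941, -0.00439592,
        1.31922121, -0.02718343]), 'joint_vel': array([-0.00114236, -0.00152306, -0.00029356, -0.00253706,  0.00156352,
        0.00247182, -0.00159018]), 'effort': array([ 2.28609533e-04, -3.80857587e+01,  1.46521521e-01, -2.31242126e+01,
        1.24104213e-02,  8.17915716e-03, -5.44027074e-06]), 'eef_pos': array([ 0.22640154, -0.5005084 ,  0.23031634]), 'tool_rot': array([-3.09956649,  1.56862836,  2.03769564]), 'ft_force': array([-0.11582642,  1.27917058, -0.15241988]), 'wrist_torque': array([-0.05501314, -0.03037438,  0.08153691]), 'opening': 0.08553719290189389}
```

View pics/top0.png

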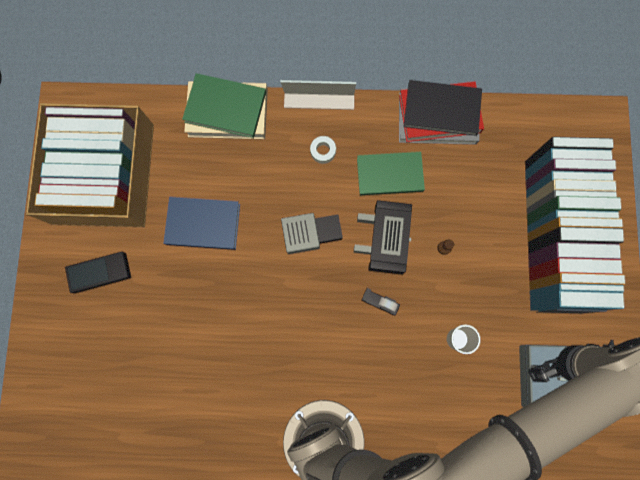

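View pics/side0.png

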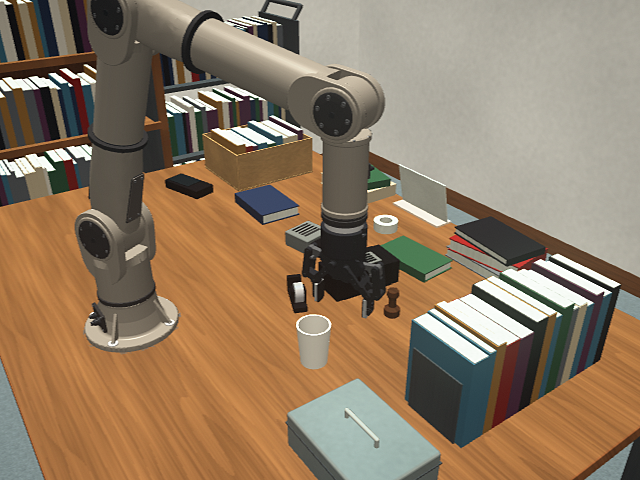

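```bash
python3 - <<'E'
from h import *
import pickle
c=pickle.load(open("top0.pkl","rb"));im=c["pixels"]
cr=im[185:325,270:430];cv2.imwrite("pics/z0.png",cv2.resize(cr,None,fx=5,fy=5,interpolation=cv2.INTER_CUBIC)[:600])
E
```

```text
(no output)
```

View pics/z0.png

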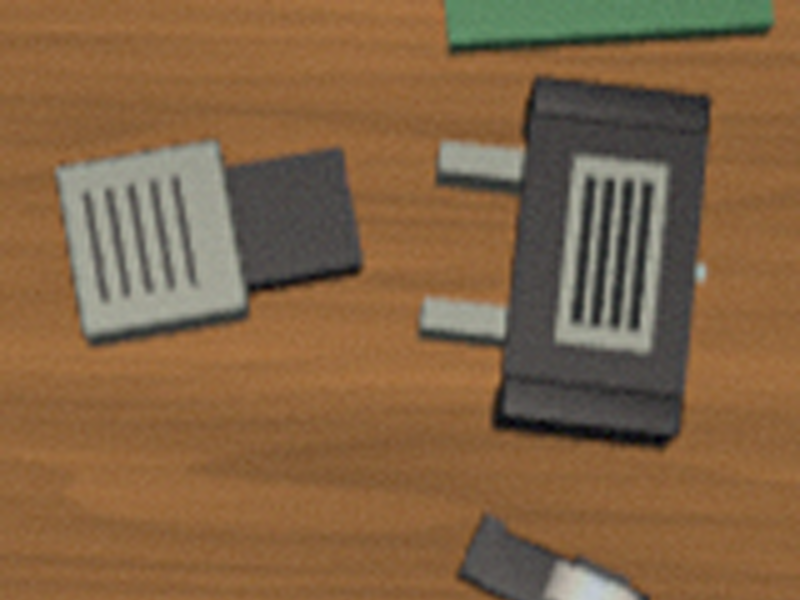

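```bash
cat >> h.py <<'E'
def grey(c):
    im=np.array(c["pixels"]);hsv=cv2.cvtColor(im,cv2.COLOR_BGR2HSV)
    return ((hsv[...,1]<50)&(hsv[...,2]>125)).astype(np.uint8)
def rects(c,z,x0=270,x1=430,y0=185,y1=290,amin=40,up=4):
    im=np.array(c["pixels"])[y0:y1,x0:x1]
    big=cv2.resize(im,None,fx=up,fy=up,interpolation=cv2.INTER_CUBIC)
    hsv=cv2.cvtColor(big,cv2.COLOR_BGR2HSV)
    m=((hsv[...,1]<60)&(hsv[...,2]>120)).astype(np.uint8)
    out=[]
    for k in cv2.findContours(m,cv2.RETR_EXTERNAL,cv2.CHAIN_APPROX_NONE)[0]:
        if cv2.contourArea(k)<amin*up*up: continue
        px=(k[:,0,:]+.5)/up-.5+[x0,y0]
        w=np.array([ray(c,u,v,z)[:2] for u,v in px])*1000
        r=cv2.minAreaRect(w.astype(np.float32))
        out.append((px.mean(0),r,cv2.boxPoints(r)))
    return out
E
python3 - <<'E'
from h import *
import pickle
c=pickle.load(open("top0.pkl","rb"))
for p,r,b in rects(c,.045): print(np.round(p),np.round(r[0],1),np.round(r[1],1),round(r[2],2),np.round(b,1).tolist())
# hand corners from zoom
def z(u,v,h): return np.round(ray(c,u/5-.4+270,v/5-.4+185,h)[:2]*1000,1)
print("case",[z(*p,.045) for p in((57,168),(217,142),(246,312),(88,334))])
print("plug",[z(*p,.036) for p in((228,164),(342,150),(360,266),(248,286))])
print("cheekA",[z(*p,.044) for p in((439,144),(524,150),(522,180),(437,174))])
print("cheekB",[z(*p,.044) for p in((423,298),(507,304),(505,334),(421,328))])
print("hood",[z(*p,.069) for p in((535,78),(709,97),(683,435),(505,380),(680,395),(500,412))])
E
```

```text
[362. 248.] [501.1 -89.9] [45.6 16.2] 84.35 [[490.79998779296875, -111.9000015258789], [506.8999938964844, -113.4000015258789], [511.3999938964844, -68.0], [495.29998779296875, -66.4000015258789]]
[392. 235.] [ 537.9 -168.8] [ 51.5 102.7] 84.67 [[484.3999938964844, -189.6999969482422], [586.7000122070312, -199.1999969482422], [591.5, -147.89999389648438], [489.20001220703125, -138.39999389648438]]
[366. 217.] [586.9 -97.9] [44.8 16.4] 84.28 [[576.5, -119.30000305175781], [592.9000244140625, -121.0], [597.2999877929688, -76.4000015258789], [581.0, -74.80000305175781]]
[300. 232.] [540.1  77.9] [93.1 88.5] 11.69 [[485.5, 111.9000015258789], [503.5, 25.200000762939453], [594.5999755859375, 44.0], [576.7000122070312, 130.6999969482422]]
case [array([576.2, 129.6]), array([592.9,  44.1]), array([500.6,  25.7]), array([486.4, 109.3])]
plug [array([582.9,  38.1]), array([592.3, -23.4]), array([528.8, -34.6]), array([516.2,  25.2])]
cheekA [array([595.3, -75.4]), array([ 593.2, -121.2]), array([ 576.7, -120.4]), array([578.7, -74.7])]
cheekB [array([510.9, -68.4]), array([ 508.9, -113.3]), array([ 492.7, -112.4]), array([494.7, -67.7])]
hood [array([ 626.9, -124.6]), array([ 619.1, -217. ]), array([ 438.3, -203.7]), array([ 464.5, -110.9]), array([ 459.2, -202.1]), array([ 447.7, -108.6])]
```

```bash
python3 - <<'E'
from h import *
from scipy.spatial.transform import Rotation as R
s=state();M=R.from_euler("xyz",s["tool_rot"]).as_matrix();print(M.round(3))
import pickle
c=pickle.load(open("side0.pkl","rb"))
cv2.imwrite("pics/zs.png",cv2.resize(c["pixels"][180:320,220:420],None,fx=4,fy=4))
# check side reprojection of plug/cheek estimates
for p in ((540,78,45),(561,-30,36),(589,-75.6,44),(503.3,-67.2,44)): print(p,proj(c,np.array(p)/1000).round())
E
```

```text
[[-0.001  0.911  0.412]
 [ 0.002  0.412 -0.911]
 [-1.    -0.    -0.002]]
(540, 78, 45) [308. 230.]
(561, -30, 36) [337. 247.]
(589, -75.6, 44) [355. 248.]
(503.3, -67.2, 44) [327. 256.]
```

View pics/zs.png

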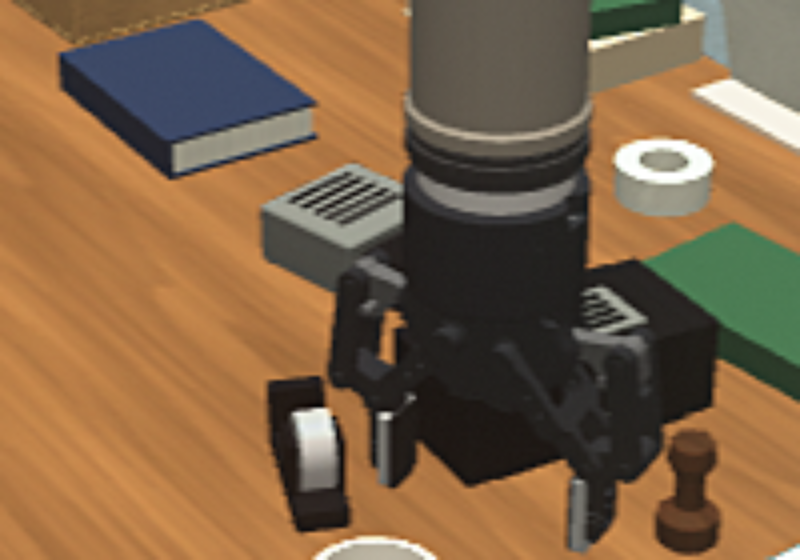

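Request:
jog_arm --translation '[[21,34,0],[42,68,0],[63,102,0],[84,136,0],[105,170,0]]' --dr '[[0,0,5.2],[0,0,10.4],[0,0,15.6],[0,0,20.8],[0,0,26]]' --jaw '[85,85,85,85,85]'

```text
time_s: 0.52
eef_pos: [0.3318, -0.3285, 0.2299]
tool_rot: [-3.111, 1.568, 2.484]
ft_force: [1.0, -0.2, 0.1]
opening: 0.0851
```

Request:
jog_arm --translation '[[21,34,0],[42,68,0],[63,102,0],[84,136,0],[105,170,0]]' --dr '[[0,0,5.2],[0,0,10.4],[0,0,15.6],[0,0,20.8],[0,0,26]]' --jaw '[85,85,85,85,85]'

```text
time_s: 0.93
eef_pos: [0.437, -0.1567, 0.2297]
tool_rot: [-3.015, 1.567, 3.039]
ft_force: [0.8, -0.6, 0.9]
opening: 0.0848
```

Request:
jog_arm --translation '[[23,34,0],[46,68,0],[69,102,0],[92,137,0],[115,174,0]]' --dr '[[0,0,5],[0,0,10],[0,0,15],[0,0,20],[0,0,25.2]]' --jaw '[85,85,85,85,85]'

```text
time_s: 1.35
eef_pos: [0.5515, 0.0168, 0.2293]
tool_rot: [-2.977, 1.567, -2.764]
ft_force: [1.0, -0.6, 0.5]
opening: 0.0848
```

```bash
cat >> h.py <<'E'
from scipy.spatial.transform import Rotation as R
def tool():
    s=state();M=R.from_euler("xyz",s["tool_rot"]).as_matrix()
    print("t",round(s["time_s"],2),"tcp",(s["eef_pos"]*1000).round(1),"x",M[:,0].round(3),"jaw hdg",np.degrees(np.arctan2(M[1,2],M[0,2])).round(2),"F",s["ft_force"].round(1),"op",round(s["opening"]*1000,1))
E
python3 -c "
from h import *
tool()
c=read_camera('side');cv2.imwrite('pics/s1.png',c['pixels'])"
```

```text
t 1.35 tcp [551.5  16.8 229.3] x [-0.004 -0.001 -1.   ] jaw hdg 12.22 F [ 1.  -0.6  0.5] op 84.8
```

View pics/s1.png

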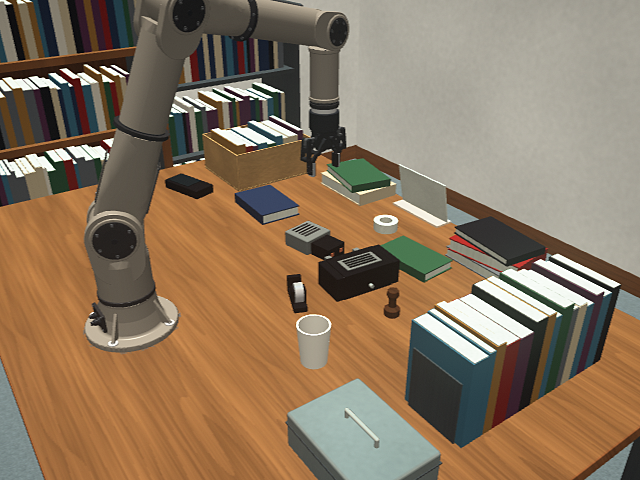

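Request:
jog_arm --translation '[[0,0,-40],[0,0,-80],[0,0,-120],[0,0,-155],[0,1,-185]]' --dr '[[0,0,0],[0,0,0],[0,0,0],[0,0,0],[0,0,-0.5]]' --jaw '[85,85,85,85,85]'

```text
time_s: 1.82
eef_pos: [0.5525, 0.0289, 0.0408]
tool_rot: [1.694, 1.561, 1.914]
ft_force: [0.1, -0.4, -0.5]
opening: 0.0852
```

```bash
python3 -c "
from h import *
tool()
c=read_camera('side');cv2.imwrite('pics/s2.png',cv2.resize(c['pixels'][160:310,230:430],None,fx=4,fy=4))
c=read_camera('top');cv2.imwrite('pics/t2.png',cv2.resize(c['pixels'][165:285,270:430],None,fx=5,fy=5))"
```

```text
t 1.82 tcp [552.5  28.9  40.8] x [-0.003  0.01  -1.   ] jaw hdg 12.6 F [ 0.1 -0.4 -0.5] op 85.2
```

View pics/s2.png

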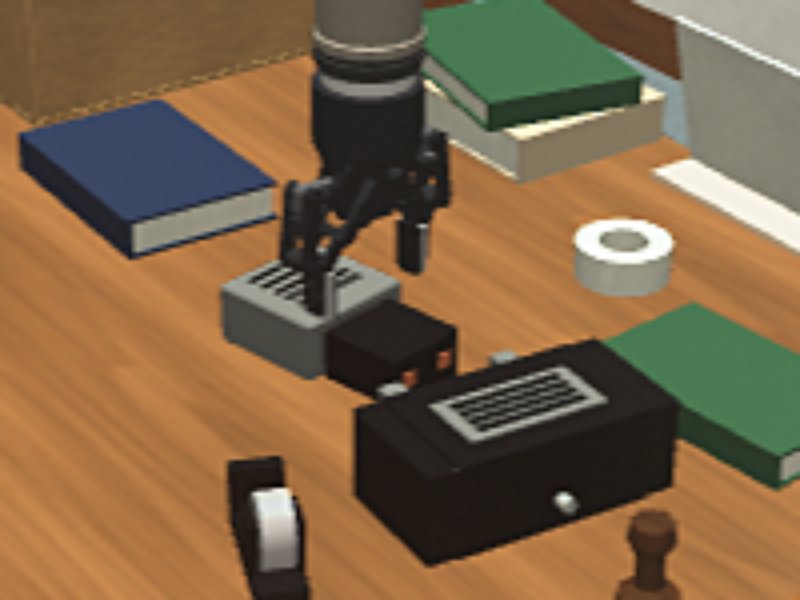

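View pics/t2.png

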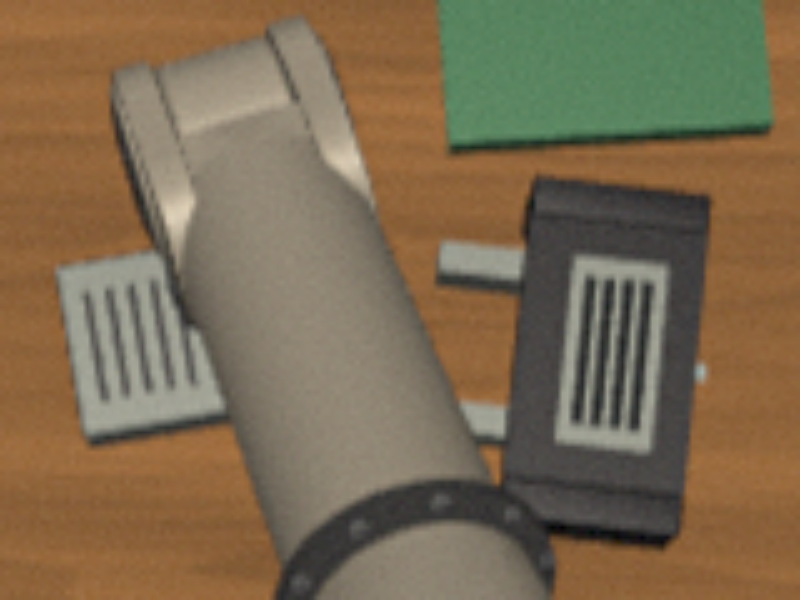

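Request:
jog_arm --translation '[[0,-5,0],[0,-10.5,0],[0,-10.5,0],[0,-10.5,0],[0,-10.5,0]]' --dr '[[0,0,-1],[0.5,0,-1],[0.5,0,-1],[0.5,0,-1],[0.5,0,-1]]' --jaw '[85,85,85,85,85]'

```text
time_s: 2.33
eef_pos: [0.5501, 0.0178, 0.04]
tool_rot: [1.843, 1.55, 2.045]
ft_force: [-0.1, 1.0, 0.6]
opening: 0.0849
```

```bash
python3 -c "
from h import *
tool()
c=read_camera('side');cv2.imwrite('pics/s3.png',cv2.resize(c['pixels'][180:300,270:390],None,fx=5,fy=5))"
```

```text
t 2.33 tcp [550.1  17.8  40. ] x [-0.009  0.018 -1.   ] jaw hdg 11.58 F [-0.1  1.   0.6] op 84.9
```

View pics/s3.png

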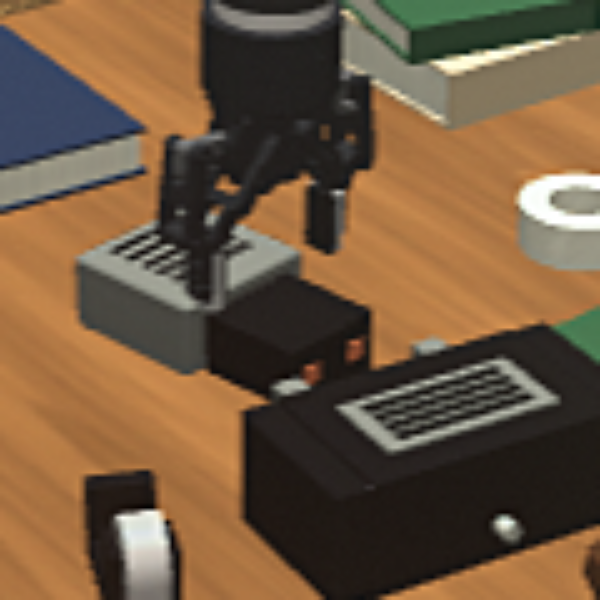

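Request:
jog_arm --translation '[[2,0,0],[2,0,-10],[2,0,-20],[2,0,-30],[2,0,-36]]' --dr '[[-1,-0.5,0],[-1,-0.5,0],[-1,-0.5,0],[-1,-0.5,0],[-1,-0.5,0]]' --jaw '[85,85,85,85,85]'

```text
time_s: 2.8
eef_pos: [0.5502, 0.018, 0.0014]
tool_rot: [2.798, 1.566, 3.001]
ft_force: [-0.3, -0.9, -0.2]
opening: 0.0852
```

```bash
python3 -c "
from h import *
tool()
c=read_camera('side');cv2.imwrite('pics/s4.png',cv2.resize(c['pixels'][180:300,270:390],None,fx=5,fy=5))"
```

```text
t 2.8 tcp [550.2  18.    1.4] x [-0.005  0.001 -1.   ] jaw hdg 11.64 F [-0.3 -0.9 -0.2] op 85.2
```

View pics/s4.png

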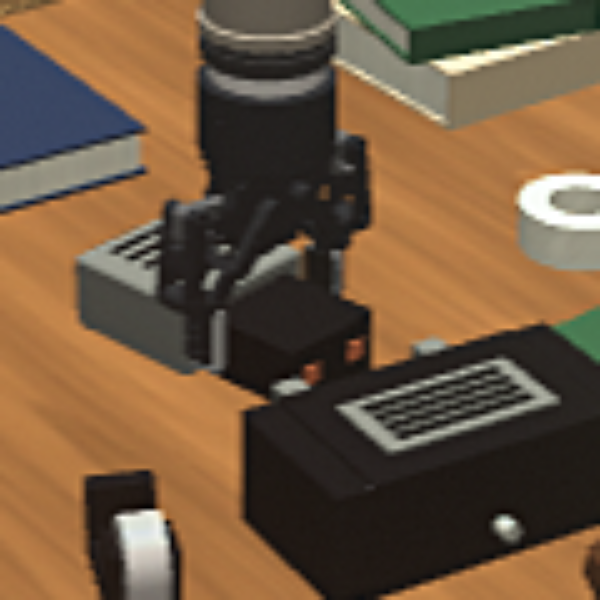

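Request:
jog_arm --translation '[[0,0,1],[0,0,1],[0,0,1],[0,0,1],[0,0,1]]' --dr '[[0,0,0],[0,0,0],[0,0,0],[0,0,0],[0,0,0]]' --jaw '[75,64,60,60,60]' --grip_force 30

```text
time_s: 3.27
eef_pos: [0.5501, 0.018, 0.0017]
tool_rot: [2.694, 1.565, 2.897]
ft_force: [1.6, 0.6, -2.9]
opening: 0.0654
```

Request:
jog_arm --translation '[[0,0,0],[0,0,0],[0,0,0],[0,0,0],[0,0,0]]' --dr '[[0,0,0],[0,0,0],[0,0,0],[0,0,0],[0,0,0]]' --jaw '[60,60,60,60,60]'

```text
time_s: 3.68
eef_pos: [0.5501, 0.018, 0.0017]
tool_rot: [2.697, 1.565, 2.9]
ft_force: [2.3, 0.1, -4.5]
opening: 0.0654
```

```bash
python3 -c "
from h import *
tool()
c=read_camera('side');cv2.imwrite('pics/s5.png',cv2.resize(c['pixels'][180:300,270:390],None,fx=5,fy=5))
c=read_camera('top')
cv2.imwrite('pics/t5.png',cv2.resize(c['pixels'][165:285,270:430],None,fx=5,fy=5))"
```

```text
t 3.68 tcp [550.1  18.    1.7] x [-0.005  0.001 -1.   ] jaw hdg 11.59 F [ 2.3  0.1 -4.5] op 65.4
```

View pics/s5.png

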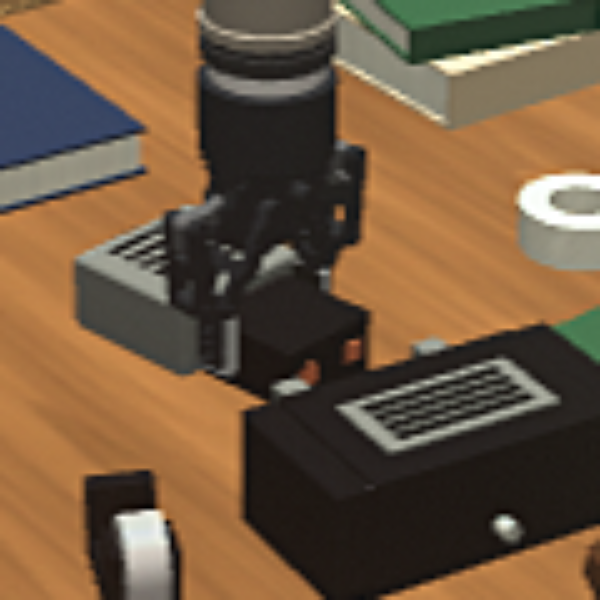

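View pics/t5.png

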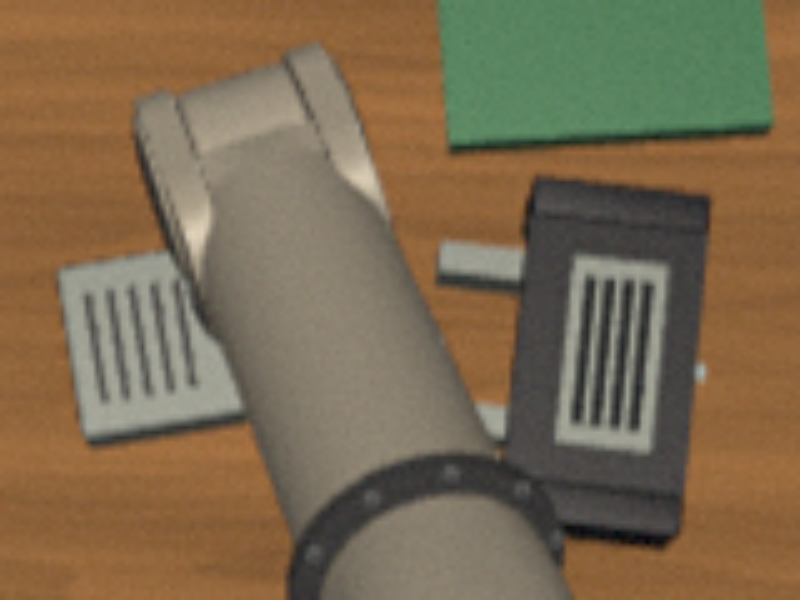

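Request:
jog_arm --translation '[[0,0,0],[0,-3,0],[1,-8,0],[2,-16,0],[2.4,-25,0]]' --dr '[[0,0,-4],[0,0,-9],[0,0,-14],[0,0,-17.2],[0,0,-17.2]]' --jaw '[60,60,60,60,60]'

```text
time_s: 4.2
eef_pos: [0.5515, -0.0044, 0.0017]
tool_rot: [2.573, 1.563, 2.478]
ft_force: [-0.7, 3.8, -0.5]
opening: 0.0655
```

Request:
jog_arm --translation '[[0,0,0],[0,0,0],[0,0,0],[0,0,0],[0,0,0]]' --dr '[[0,0,0],[0,0,0],[0,0,0],[0,0,0],[0,0,0]]' --jaw '[60,60,60,60,60]'

```text
time_s: 4.62
eef_pos: [0.5515, -0.0064, 0.0017]
tool_rot: [2.835, 1.564, 2.739]
ft_force: [0.3, -3.9, -0.4]
opening: 0.0653
```

```bash
python3 -c "
from h import *
import pickle
tool()
c=read_camera('side');cv2.imwrite('pics/s6.png',cv2.resize(c['pixels'][180:300,270:390],None,fx=5,fy=5));pickle.dump(c,open('side6.pkl','wb'))
c=read_camera('top');pickle.dump(c,open('top6.pkl','wb'))
cv2.imwrite('pics/t6.png',cv2.resize(c['pixels'][165:285,270:430],None,fx=5,fy=5))"
```

```text
t 4.62 tcp [551.5  -6.4   1.7] x [-0.006  0.003 -1.   ] jaw hdg -5.5 F [ 0.3 -3.9 -0.4] op 65.3
```

View pics/s6.png

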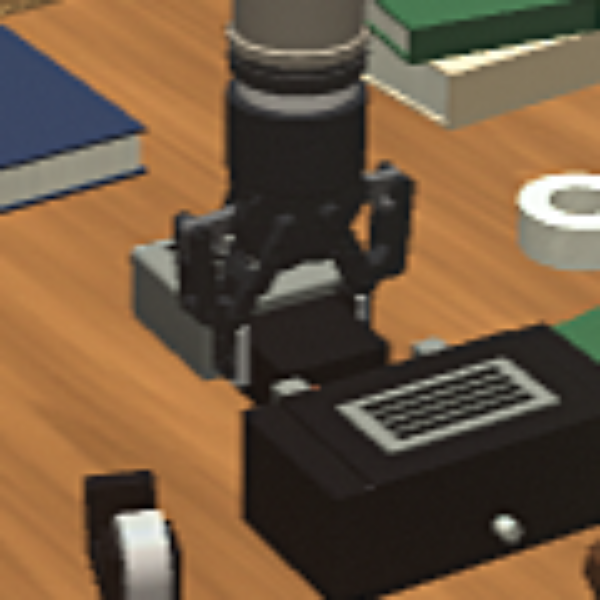

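View pics/t6.png

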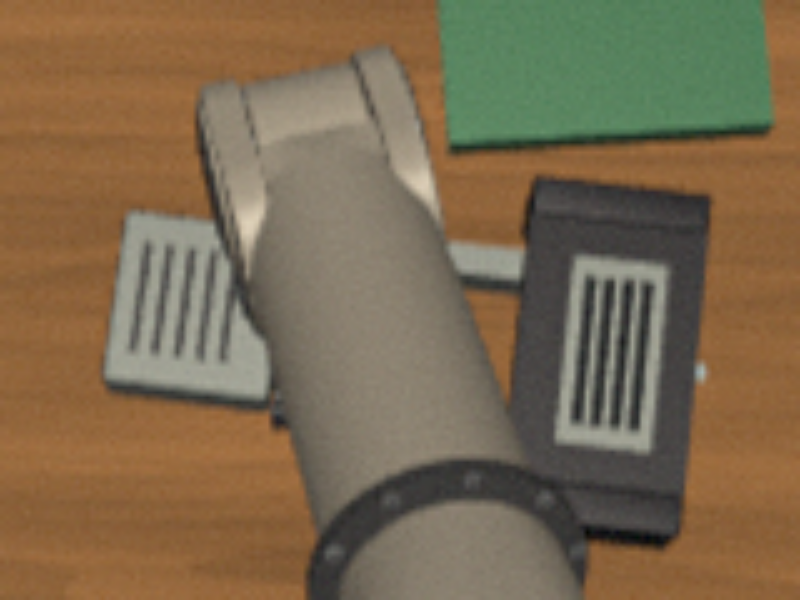

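```bash
cat > meas.py <<'E'
from h import *
import pickle,sys
def dockframe():
    return np.array([546.2,-71.4]),np.array([-.0978,-.9952])
def case(c,up=4,x0=270,x1=400,y0=185,y1=290):
    im=np.array(c["pixels"])[y0:y1,x0:x1]
    hsv=cv2.cvtColor(cv2.resize(im,None,fx=up,fy=up,interpolation=cv2.INTER_CUBIC),cv2.COLOR_BGR2HSV)
    m=((hsv[...,1]<60)&(hsv[...,2]>120)).astype(np.uint8)
    ks=[k for k in cv2.findContours(m,cv2.RETR_EXTERNAL,cv2.CHAIN_APPROX_NONE)[0] if cv2.contourArea(k)>150*up*up]
    k=min(ks,key=lambda k:k[:,0,0].mean())
    px=(k[:,0,:]+.5)/up-.5+[x0,y0]
    w=np.array([ray(c,u,v,.045)[:2] for u,v in px])*1000
    o,d=dockframe();n=np.array([-d[1],d[0]])
    s=(w-o)@d;t=(w-o)@n;return s,t
def fit(a,b):
    for _ in range(4):
        p=np.polyfit(a,b,1);r=b-np.polyval(p,a);g=abs(r)<max(2*r.std(),.3);a,b=a[g],b[g]
    return p,len(a)
if __name__=="__main__":
    c=pickle.load(open(sys.argv[1],"rb"));s,t=case(c)
    smin=s.min();tm=np.median(t)
    L=float(sys.argv[2])
    g=(s>smin+8)&(s<smin+L)
    hi=g&(t>tm+20);lo=g&(t<tm-20)
    print("s min",smin.round(1),"t range",t.min().round(1),t.max().round(1))
    sm=smin+L/2
    for n,k in(("hi",hi),("lo",lo)):
        if k.sum()>5:
            p,m=fit(s[k],t[k]);print(n,m,"slope",np.degrees(p[0]).round(2),"t@",np.polyval(p,sm).round(2))
    b=(abs(t-tm)<35)&(s<smin+8);p,m=fit(t[b],s[b]);print("rear",m,"slope",np.degrees(p[0]).round(2),"s",np.polyval(p,tm).round(2))
E
python3 meas.py top6.pkl 35
python3 - <<'E'
from h import *
import pickle
from meas import dockframe
o,d=dockframe();n=np.array([-d[1],d[0]])
print("tcp",[(np.array([551.5,-6.4])-o)@v for v in(d,n)])
E
```

```text
s min -170.9 t range -46.6 46.8
hi 40 slope -0.76 t@ 46.08
lo 38 slope -0.7 t@ -45.66
rear 90 slope 0.27 s -170.05
tcp [np.float64(-65.20634), np.float64(-1.082440000000045)]
```

Request:
jog_arm --translation '[[0.6,0,0],[0.2,-5,0],[-0.3,-10,0],[-0.8,-15,0],[-1.4,-20,0]]' --dr '[[0,0,0.5],[0,0,0.5],[0,0,0.5],[0,0,0.5],[0,0,0.5]]' --jaw '[60,60,60,60,60]'

```text
time_s: 5.13
eef_pos: [0.55, -0.0236, 0.0017]
tool_rot: [2.464, 1.562, 2.38]
ft_force: [-0.2, 3.9, -2.0]
opening: 0.0653
```

```bash
python3 -c "
from h import *
import pickle
tool()
c=read_camera('top');pickle.dump(c,open('top7.pkl','wb'))"; python3 meas.py top7.pkl 35
```

```text
t 5.13 tcp [550.  -23.6   1.7] x [-0.006  0.006 -1.   ] jaw hdg -4.8 F [-0.2  3.9 -2. ] op 65.3
s min -153.2 t range -47.1 45.9
hi 37 slope 1.16 t@ 45.14
lo 37 slope 0.27 t@ -46.74
rear 99 slope -0.54 s -152.18
```

Request:
jog_arm --translation '[[-0.3,-3,0],[-0.8,-8,0],[-1.4,-14,0],[-2,-20,0],[-2.3,-24,0]]' --dr '[[0,0,-0.4],[0,0,-0.4],[0,0,-0.4],[0,0,-0.4],[0,0,-0.4]]' --jaw '[60,60,60,60,60]'

```text
time_s: 5.6
eef_pos: [0.5475, -0.0513, 0.0018]
tool_rot: [2.747, 1.563, 2.653]
ft_force: [-0.1, 2.9, -1.9]
opening: 0.0655
```

```bash
python3 -c "
from h import *
import pickle
tool()
c=read_camera('top');pickle.dump(c,open('top8.pkl','wb'))
cv2.imwrite('pics/t8.png',cv2.resize(c['pixels'][165:285,270:430],None,fx=5,fy=5))
c=read_camera('side');cv2.imwrite('pics/s8.png',cv2.resize(c['pixels'][180:300,270:390],None,fx=5,fy=5))"; python3 meas.py top8.pkl 35
```

```text
t 5.6 tcp [547.5 -51.3   1.8] x [-0.007  0.003 -1.   ] jaw hdg -5.4 F [-0.1  2.9 -1.9] op 65.5
s min -125.2 t range -46.1 47.1
hi 37 slope 0.23 t@ 46.31
lo 39 slope 0.29 t@ -45.5
rear 100 slope 0.02 s -124.53
```

View pics/s8.png

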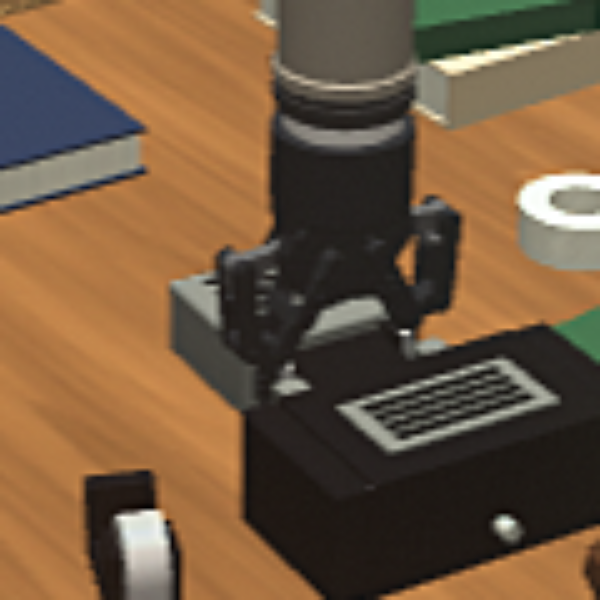

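View pics/t8.png

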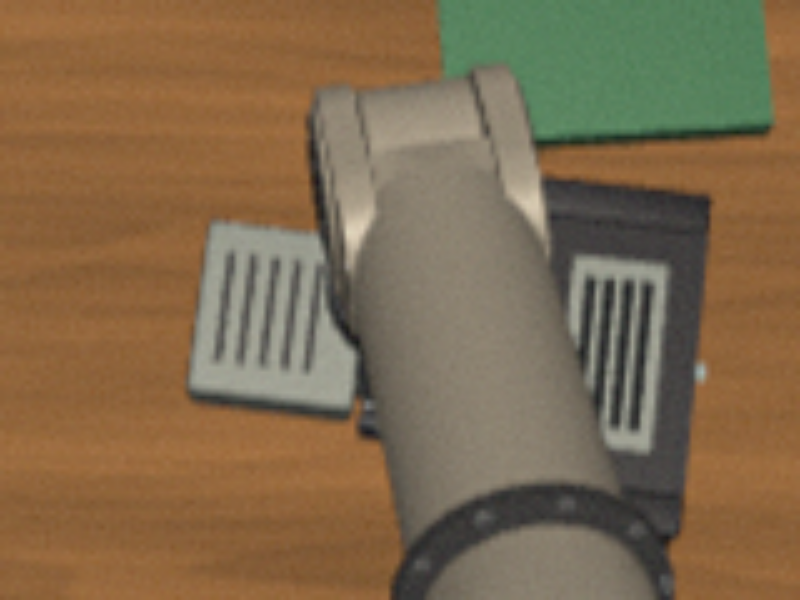

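Request:
jog_arm --translation '[[0,0,0],[0,0,0],[0,0,0],[0,0,0],[0,0,0]]' --dr '[[0,0,0],[0,0,0],[0,0,0],[0,0,0],[0,0,0]]' --jaw '[75,82,82,82,82]'

```text
time_s: 6.12
eef_pos: [0.5474, -0.0526, 0.0018]
tool_rot: [2.987, 1.564, 2.891]
ft_force: [-0.8, 0.4, 0.2]
opening: 0.082
```

Request:
jog_arm --translation '[[0,0,15],[0,0,40],[0,0,65],[0,0,80],[0,0,80]]' --dr '[[0,0,0],[0,0,0],[0,0,0],[0,0,0],[0,0,0]]' --jaw '[82,82,82,82,82]'

```text
time_s: 6.53
eef_pos: [0.5506, -0.0524, 0.0858]
tool_rot: [0.752, 1.569, 0.657]
ft_force: [0.6, -0.3, 0.7]
opening: 0.082
```

```bash
python3 -c "
from h import *
import pickle
tool()
c=read_camera('top');pickle.dump(c,open('top9.pkl','wb'))
c=read_camera('side');cv2.imwrite('pics/s9.png',cv2.resize(c['pixels'][180:300,270:390],None,fx=5,fy=5))"; python3 meas.py top9.pkl 35
```

```text
t 6.53 tcp [550.6 -52.4  85.8] x [ 0.001  0.001 -1.   ] jaw hdg -5.47 F [ 0.6 -0.3  0.7] op 82.0
s min -124.3 t range -46.2 46.9
hi 40 slope 0.36 t@ 46.32
lo 38 slope -0.66 t@ -45.45
rear 93 slope 0.27 s -123.35
```

View pics/s9.png

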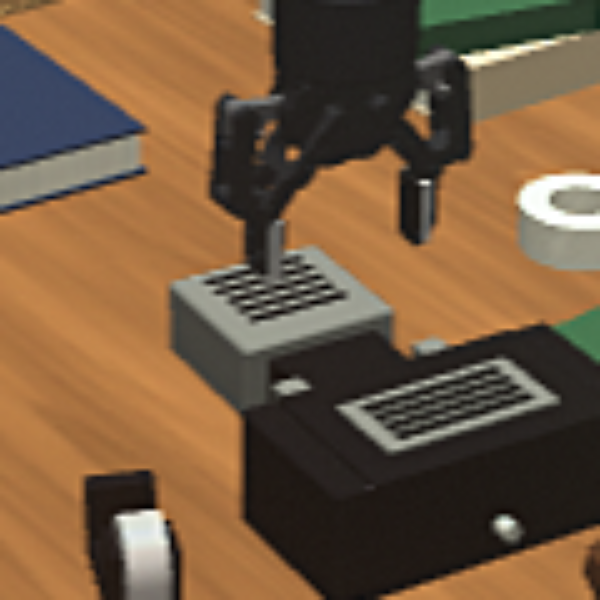

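Request:
jog_arm --translation '[[2,25,0],[4,58,0],[7,92,0],[9,125,0],[10,139,0]]' --dr '[[0,0,0],[0,0,0],[0,0,0],[0,0,0],[0,0,0]]' --jaw '[75,70,60,60,60]'

```text
time_s: 7.05
eef_pos: [0.5557, 0.0932, 0.0807]
tool_rot: [2.67, 1.56, 2.581]
ft_force: [0.3, 0.4, 0.5]
opening: 0.0602
```

Request:
jog_arm --translation '[[0,0,0],[0,0,-20],[0,0,-45],[0,0,-65],[0,0,-74]]' --dr '[[0,0,0],[0,0,0],[0,0,0],[0,0,0],[0,0,0]]' --jaw '[60,60,60,60,60]'

```text
time_s: 7.47
eef_pos: [0.5523, 0.0903, 0.0024]
tool_rot: [3.073, 1.554, 2.982]
ft_force: [-0.8, 1.0, -0.3]
opening: 0.0599
```

```bash
python3 -c "
from h import *
tool()
c=read_camera('side');cv2.imwrite('pics/s10.png',cv2.resize(c['pixels'][180:300,270:390],None,fx=5,fy=5))"
```

```text
t 7.47 tcp [552.3  90.3   2.4] x [-0.017  0.003 -1.   ] jaw hdg -5.18 F [-0.8  1.  -0.3] op 59.9
```

View pics/s10.png

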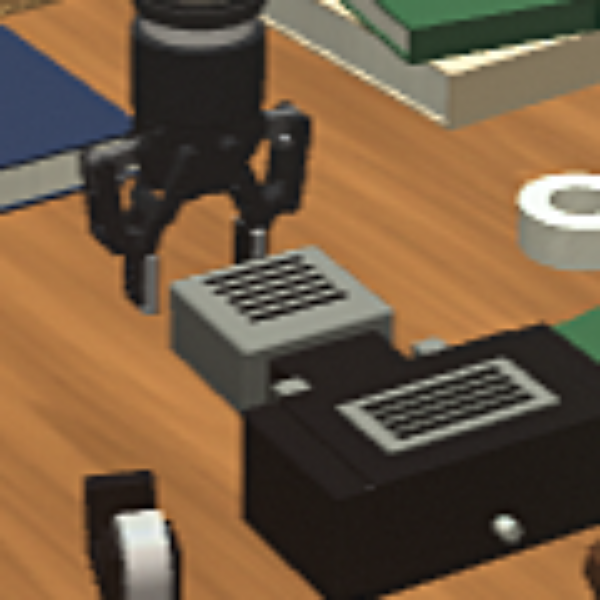

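Request:
jog_arm --translation '[[4,0,3],[8,0,3],[7.5,-5,3],[7,-12,3],[6.5,-18,3]]' --dr '[[0,-1,-0.4],[0,-1,-0.4],[0,-1,-0.4],[0,-1,-0.4],[0,-1,-0.4]]' --jaw '[60,60,60,60,60]'

```text
time_s: 7.93
eef_pos: [0.5593, 0.0713, 0.006]
tool_rot: [1.12, 1.568, 1.022]
ft_force: [0.1, -0.9, -0.7]
opening: 0.0604
```

```bash
cat >> h.py <<'E'
def st():
    s=state();w=s["eef_pos"][:2]*1000-np.array([546.2,-71.4]);d=np.array([-.0978,-.9952]);print("s,t",(w@d).round(1),(w@np.array([-d[1],d[0]])).round(1))
E
python3 -c "
from h import *
tool();st()"
```

```text
t 7.93 tcp [559.3  71.3   6. ] x [ 0.002  0.002 -1.   ] jaw hdg -5.6 F [ 0.1 -0.9 -0.7] op 60.4
s,t -143.3 -0.9
```

Good. Push along the dock axis in steps.

Request:
jog_arm --translation '[[-0.5,-5,0],[-1,-10,0],[-1.5,-15,0],[-2,-20,0],[-2.4,-25,0]]' --dr '[[0,0,0],[0,0,0],[0,0,0],[0,0,0],[0,0,0]]' --jaw '[60,60,60,60,60]'

```text
time_s: 8.35
eef_pos: [0.5574, 0.0487, 0.0067]
tool_rot: [1.158, 1.564, 1.062]
ft_force: [0.5, 4.6, 0.9]
opening: 0.0602
```

```bash
python3 -c "
from h import *
import pickle
tool();st()
c=read_camera('side');cv2.imwrite('pics/s11.png',cv2.resize(c['pixels'][180:300,270:390],None,fx=5,fy=5))
c=read_camera('top');pickle.dump(c,open('top11.pkl','wb'))
cv2.imwrite('pics/t11.png',cv2.resize(c['pixels'][165:285,270:430],None,fx=5,fy=5))"
```

```text
t 8.35 tcp [557.4  48.7   6.7] x [ 0.003  0.006 -1.   ] jaw hdg -5.49 F [0.5 4.6 0.9] op 60.2
s,t -120.6 -0.6
```

View pics/t11.png

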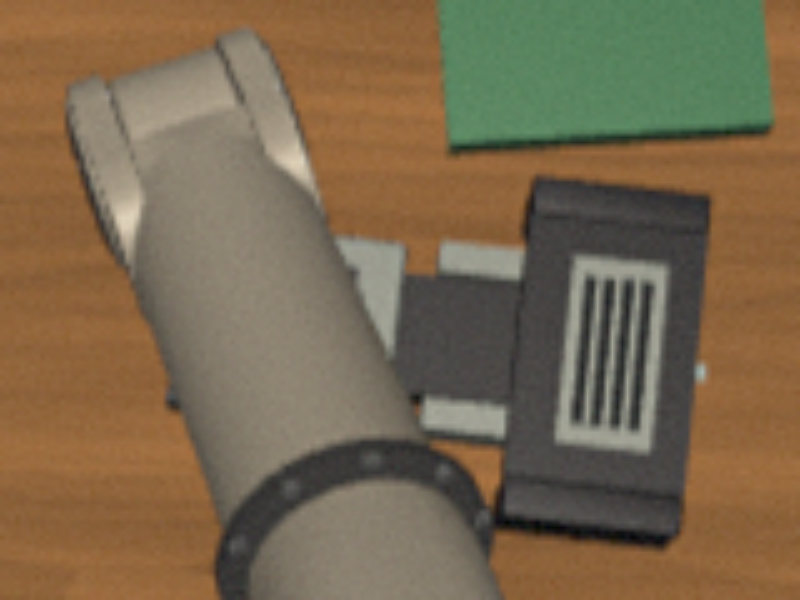

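View pics/s11.png

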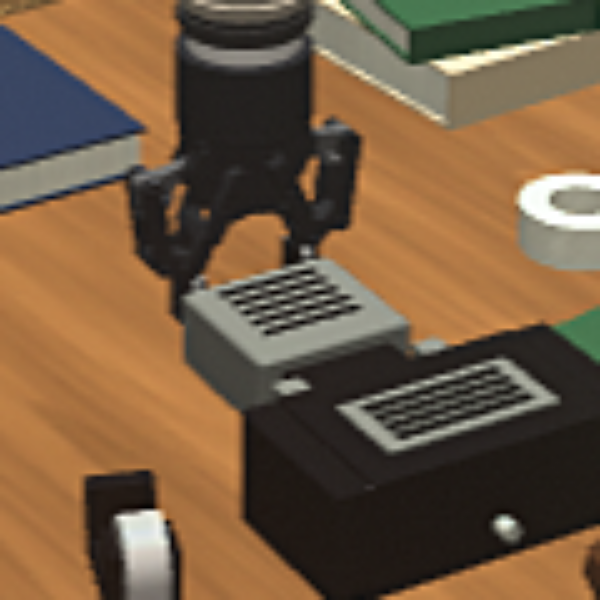

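Request:
jog_arm --translation '[[-0.4,-4,0],[-0.8,-8,0],[-1.1,-11,0],[-1.4,-14,0],[-1.5,-15,0]]' --dr '[[-0.3,0,-0.1],[-0.3,0,-0.1],[-0.3,0,-0.1],[-0.3,0,-0.1],[-0.3,0,-0.1]]' --jaw '[60,60,60,60,60]'

```text
time_s: 8.87
eef_pos: [0.556, 0.0328, 0.0067]
tool_rot: [0.077, 1.567, -0.021]
ft_force: [0.3, 5.0, 0.0]
opening: 0.0598
```

```bash
python3 -c "
from h import *
tool();st()
c=read_camera('top')
cv2.imwrite('pics/t12.png',cv2.resize(c['pixels'][165:285,270:430],None,fx=5,fy=5))"
```

```text
t 8.87 tcp [556.   32.8   6.7] x [ 0.003 -0.    -1.   ] jaw hdg -5.65 F [0.3 5.  0. ] op 59.8
s,t -104.6 -0.4
```

View pics/t12.png

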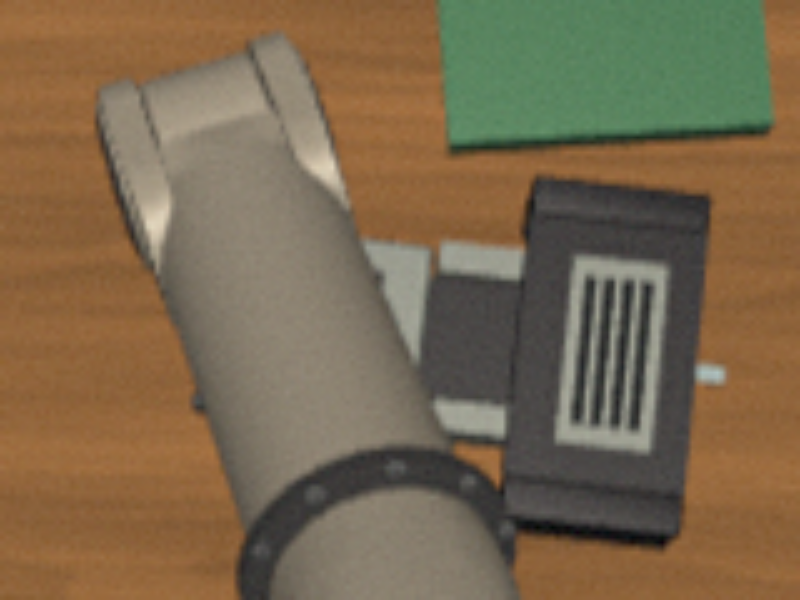

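Request:
jog_arm --translation '[[-0.1,-1,0],[-0.2,-2,0],[-0.3,-3,0],[-0.3,-3.5,0],[-0.4,-4,0]]' --dr '[[0,0,0],[0,0,0],[0,0,0],[0,0,0],[0,0,0]]' --jaw '[60,60,60,60,60]'

```text
time_s: 9.33
eef_pos: [0.5556, 0.0301, 0.0067]
tool_rot: [0.499, 1.567, 0.401]
ft_force: [0.5, 6.4, 0.0]
opening: 0.0598
```

```bash
python3 -c "
from h import *
tool();st()"
```

```text
t 9.33 tcp [555.6  30.1   6.7] x [ 0.004  0.002 -1.   ] jaw hdg -5.59 F [0.5 6.4 0. ] op 59.8
s,t -101.9 -0.6
```

Request:
jog_arm --translation '[[-0.1,-1,0],[-0.2,-2,0],[-0.2,-2.5,0],[-0.3,-3,0],[-0.3,-3,0]]' --dr '[[0,0,0],[0,0,0],[0,0,0],[0,0,0],[0,0,0]]' --jaw '[60,60,60,60,60]'

```text
time_s: 9.75
eef_pos: [0.5553, 0.0293, 0.0068]
tool_rot: [0.922, 1.565, 0.826]
ft_force: [0.8, 7.1, -0.8]
opening: 0.0599
```

```bash
python3 -c "
from h import *
tool();st()
c=read_camera('top')
cv2.imwrite('pics/t13.png',cv2.resize(c['pixels'][165:285,270:430],None,fx=5,fy=5))"
```

```text
t 9.75 tcp [555.3  29.3   6.8] x [ 0.004  0.004 -1.   ] jaw hdg -5.5 F [ 0.8  7.1 -0.8] op 59.9
s,t -101.1 -0.8
```

View pics/t13.png

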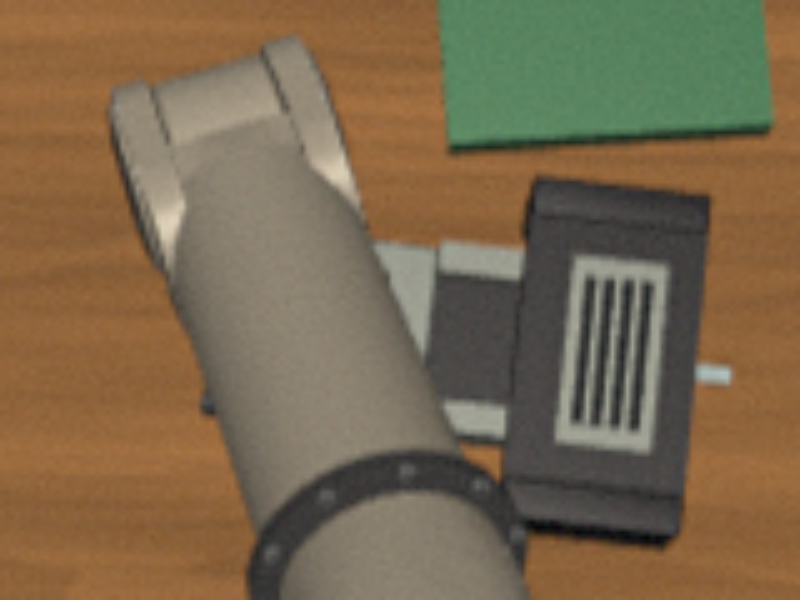

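Request:
jog_arm --translation '[[-0.2,-2,0],[-0.3,-3,0],[-0.4,-4,0],[-0.5,-5,0],[-0.5,-5,0]]' --dr '[[0,0,0],[0,0,0],[0,0,0],[0,0,0],[0,0,0]]' --jaw '[60,60,60,60,60]'

```text
time_s: 10.22
eef_pos: [0.5548, 0.0293, 0.0068]
tool_rot: [1.212, 1.559, 1.121]
ft_force: [1.4, 10.1, -1.6]
opening: 0.0599
```

```bash
python3 -c "
from h import *
tool();st()"
```

```text
t 10.22 tcp [554.8  29.3   6.8] x [ 0.005  0.01  -1.   ] jaw hdg -5.27 F [ 1.4 10.1 -1.6] op 59.9
s,t -101.1 -1.3
```

Request:
jog_arm --translation '[[0.5,5,0],[1.5,15,0],[3,30,0],[4,40,20],[4,40,50]]' --dr '[[0,0,0],[0,0,0],[0,0,0],[0,0,0],[0,0,0]]' --jaw '[60,60,60,60,60]'

```text
time_s: 10.63
eef_pos: [0.5555, 0.0705, 0.0542]
tool_rot: [2.005, 1.561, 1.916]
ft_force: [0.7, 0.1, 0.7]
opening: 0.0604
```

Request:
jog_arm --translation '[[0,20,30],[-10,50,60],[-20,85,80],[-30,120,80],[-40,155,80]]' --dr '[[0,0,0],[0,0,0],[0,0,0],[0,0,0],[0,0,0]]' --jaw '[60,60,60,60,60]'

```text
time_s: 11.05
eef_pos: [0.5167, 0.2258, 0.1365]
tool_rot: [1.499, 1.562, 1.407]
ft_force: [-0.0, 0.8, 0.3]
opening: 0.0597
```

```bash
python3 -c "
from h import *
import pickle
tool()
c=read_camera('top');pickle.dump(c,open('top14.pkl','wb'))
cv2.imwrite('pics/t14.png',cv2.resize(c['pixels'][165:285,270:430],None,fx=5,fy=5))
c=read_camera('side');cv2.imwrite('pics/s14.png',c['pixels'])"; python3 meas.py top14.pkl 75
```

```text
t 11.05 tcp [516.7 225.8 136.5] x [ 0.001  0.008 -1.   ] jaw hdg -5.28 F [-0.   0.8  0.3] op 59.7
s min -88.9 t range -46.5 46.5
hi 95 slope 0.54 t@ 45.77
lo 92 slope 0.5 t@ -45.89
rear 100 slope -0.27 s -87.96
```

View pics/t14.png

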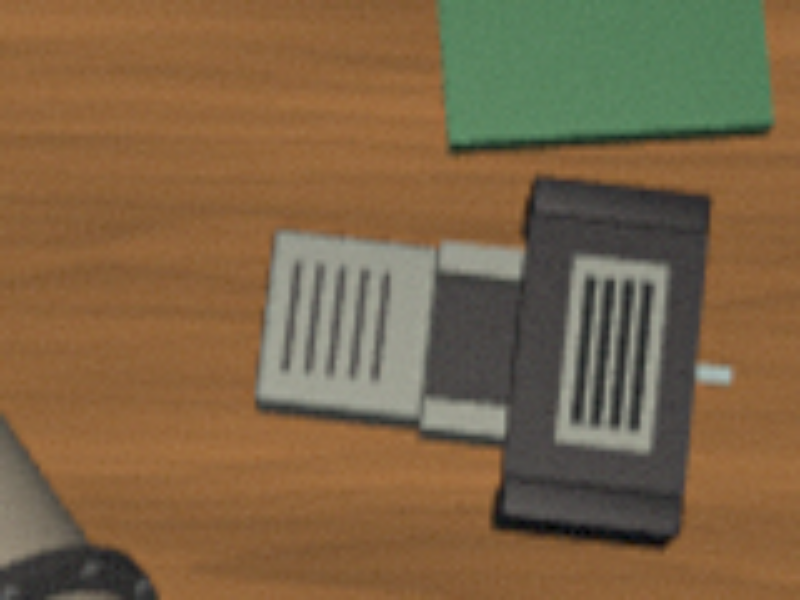

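View pics/s14.png

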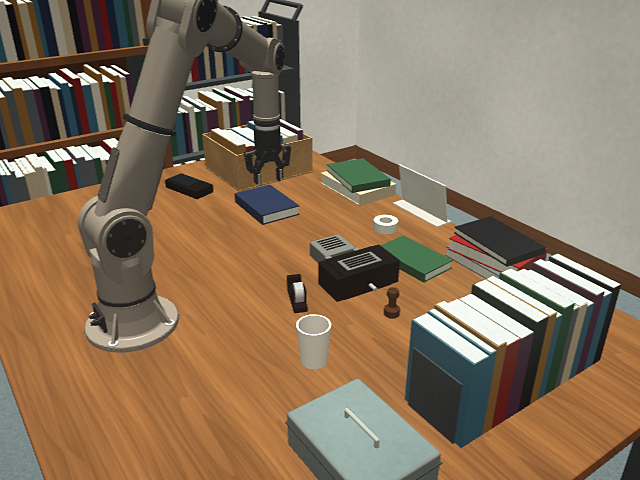

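The top view shows the case front flush with the cheek ends at about (437, 245) in the zoom. The plunger tail is out about 14 mm at (715, 375). I'll settle the arm, then hand in.

Request:
jog_arm --translation '[[0,0,30],[0,0,50],[0,0,50],[0,0,50],[0,0,50]]' --dr '[[0,0,0],[0,0,0],[0,0,0],[0,0,0],[0,0,0]]' --jaw '[60,60,60,60,60]'

```text
time_s: 11.57
eef_pos: [0.5118, 0.2319, 0.1844]
tool_rot: [2.08, 1.558, 2.001]
ft_force: [-0.4, 0.4, -0.3]
opening: 0.0598
```

```bash
python3 -c "
from h import *
tool(); print(job_done())"
```

```text
t 11.57 tcp [511.8 231.9 184.4] x [-0.005  0.011 -1.   ] jaw hdg -4.54 F [-0.4  0.4 -0.3] op 59.8
the job is handed in; nothing more can be done
None
```

The battery pack is home in the dock, and I handed the job in at about 11.6 s of the 72 s allowed. I gripped the plug block and slid the pack along the desk without lifting it. I turned it about 17° to line up with the socket I had found by camera and fed the plug in about 30 mm. Then I let go and pushed the case from behind with the open fingers until it stopped.

**Seating:** the last pushes made no further progress as the force rose to about 10 N, more than friction plus the spring could account for. In the top view the case front is flush with the cheek ends.

**Position:** the rear of the case measured at -88 mm, where home is -90 mm. That puts the pack's origin about 43 mm before the mouth, inside the 40 to 49 mm band. It sits centred between the cheeks to about 0.1 mm, turned by about 0.5° (limit about 4.6°).

**Plunger:** its tail sticks out of the dock's back by roughly 14 mm, judged by eye from the picture. I could not read the joint itself.

**Surroundings:** the arm is clear of everything and feels no contact force. The books and desk things look unmoved in the final pictures, though I compared them only by eye.

**Disagreement:** early on, the camera and the gripper differed by 1 to 2 mm sideways. I lined up by camera, and the plug went in with no sideways force.

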